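# Shut and bolt the purge box shutter

### The arm

A 6-joint arm with a two-finger parallel gripper is mounted at the origin on the work surface. World frame = base frame: x ahead of the robot, y to its left, z up, the work surface at z = 0. Lengths are in m, angles in rad, forces in N, time in s.
With the tool pointing down it reaches from about 0.35 to 0.8 m from the base axis. Payload 7.3 kg.
Tool frame: the origin (TCP) lies on the centre line of the jaws, within the pads' length; the fingertips stand 17 mm ahead of it and the grasp point (between the pads) lies 2 mm behind it (robot.tcp_to_tips is the distance from the TCP to the fingertips, in m); z points along the fingers, y is the line along which they close (so a half turn about z gives the same grasp; the last joint's range is limited). The gripper opens to 85 mm and grips with 20 to 120 N. Pads are 22 mm wide; open, the fingers measure 114 mm over their backs; the gripper's body (76 mm by 85 mm) begins 54 mm behind the grasp point. The pads swing forward as they close: fully open they stand 13 mm farther back than shut.
Start: joints at [1.064, 0.342, 1.524, -0, 1.275, -0.146], TCP at [0.185, 0.491, 0.248] pointing down, gripper open.
Joint ranges: [-2.53, 2.53], [-0.77, 2.02], [0.04, 2.7], [-1, 4.14], [0.28, 2.66], [-3.11, 3.11]. Speed limits (rad/s): [2.57, 2.57, 3.14, 3.14, 3.14, 3.14].

### API

Orientations are given as a unit quaternion [w, x, y, z].
In Python, from station import telemetry, eyes, close_job, robot gives the robot as it stands. The module is installed in compiled form; this text tells all that it offers.
- The arm moves only by the shell command python3 -m inch 'ROWS' [FORCE]. ROWS is JSON, a list of rows, each a list of 3 entries, a list of its own where there are three numbers: the turn, a rotation vector about the tool's x, y, z in degrees, then the shift along the tool's x, y, z in mm, then the finger opening in mm, from 0 to 85.4. In form: [[[ax, ay, az], [dx, dy, dz], grip], ...]. A call has exactly 5 rows; each row is the pose to reach, as a shift and turn from the pose commanded when the call began, along the tool's axes at that moment; what a row does not reach only later rows make up. A row lasts 1/8 s, in which the tool goes at most 62.5 mm and 10.7 degrees, less where a joint would pass 70% of its speed; a pose out of reach is approached as far as the arm can. A call with a gripper value outside its range is refused whole. The fingers move at their own pace and stop on an object; FORCE is the grip in N (left out, the last holds). Time passes only in rows, so rows that repeat a pose let the fingers close, or fill a call up. It gives the time, the measured TCP pose, the force, the opening and the grip force at its end, in the units of the state.
- telemetry.read_state(): the state, without advancing time (a new reading comes with each control period).
- eyes.get_image(name): name is "scene" or "side" or "wrist"; returns a dict with "pixels" (480x640x3 uint8, red, green, blue), "range_z" (480x640 float32, m along the optical axis (not along the pixel's ray), 0 where there is no reading), "mtx" (3x3 intrinsics, pixels), "k1" (the pictures are not rectified: a ray, as slopes to the right and down, at radius r is drawn at 1 + k1 r^2 times it, then the intrinsics apply), "R" (3x3) and "t" (3): a world point X has camera coordinates R X + t. Camera axes: x right, y down, z forward; pixel columns grow to the right and rows downward; lengths in m; the calibration is good to about 2 mm. A picture is of the moment at which its call begins.
- close_job(): hands the job in; it is judged then, once.
The state is a dict: "t": time; "joint_positions": joint angles; "qd": joint speeds; "effort": joint torques, N m; "ee_pos": TCP position; "orientation": TCP orientation; "force": force on the tool from outside, world axes, zero at the start; "ft_torque": the same for the moment, N m; "finger_gap": finger opening in m; "finger_force": force on a finger pad.
Only numpy, scipy, OpenCV 4.12 (cv2) and the standard library are available. Lean on these libraries where they do the work, as an engineer would, in place of code of your own. Each camera call takes 0.05 s, during which the arm holds its last target. There are 200 camera calls.

### The job

Slide the purge box's shutter plate shut, nudging it along by its two end pegs in turn so that it does not rack in its sticky track. Then seat it: press first its right end, then its left end firmly against its end stop, pushing with 15 to 20 N for half a second, and shoot the slide bolt fully home behind it. Never push anything with more than 25 N, and leave everything else on the bench alone.

Things in the scene. Friction and masses are not known exactly. Their poses are not given: they have to be found in the camera images.
- purge_box: Fixed stainless box, 210 mm (x) by 376 mm (y); a bolt seat widens its left side to y = +248 mm. Origin: centre of its underside; x is the closing direction of the shutter, z up. Tracks along x carry the plate's ends on rails 45 mm high; side walls stand 2 mm clear of each end of the plate; lips, tops 59 mm above the bench, cover the plate's outer 9 mm.
- guard (a point): Centre of the top of the box's clear plastic guard plate, 71 mm above the bench. It covers the middle (|y| up to 95 mm of the box) over the box's whole length, so the shutter can be reached only at its ends, between guard and lips.
- left_stop: Left end stop: a dark steel block 10 (x) by 50 (y) by 12 mm, fixed on the box's far end at y = +135 mm in line with the left peg; origin under its centre, 100 mm ahead of the box's origin. From it a steel set screw points back at the shutter's front edge; its tip is 15 mm from the block's centre on average, but set up to 5 mm more or less, anew each time, so where the plate stops must be felt.
- right_stop: The same on the right (y = -135 mm), its screw set independently.
- shutter: Loose aluminium plate on the rails, 90 mm (x, along the track) by 340 mm (y) by 8 mm, 0.55 to 0.9 kg, underside 45 mm above the bench. Origin: centre of its underside; axes parallel to the box's when square. Near each end, at y = +135 and -135 mm, x = 0, stands a round dark steel peg, 14 mm across, 30 mm tall (top 83 mm above the bench). It starts 40 to 60 mm short.
- left_peg (a point): Mid-height of the left (+y) peg, on its axis, 68 mm above the bench. 3 to 8 N move the plate, but pushed at one peg that end runs ahead and the plate skews, at most 0.05 rad either way (that peg then leads the other by about 13 mm), then wedges between the side walls; more force only wedges it harder. A push at the other peg, up to 15 N, frees it.
- right_peg (a point): The same for the right (-y) peg.
- left_home (a point): Nominal place of point left_peg when the shutter is shut, with the left stop screw at its average setting. Fixed on the box, axes as the box's. The true place is up to 5 mm short or past along the box's x.
- right_home (a point): The same for right_peg and the right stop screw.
- bolt (a joint): Steel slide bolt on the box's left side: 0 drawn back, 0.034 m fully shot, hard stops at both; starts at 0 to 0.004. Moves along the box's -y, about 2 N of friction, stays where left. Shot, its bar stands 3.5 to 13.5 mm behind the rear edge of the shut shutter and keeps it shut; if the shutter's left end is short of shut the bar hits the plate.
- bolt_knob (a point): Mid-height of the bolt's knob, an upright round steel post 16 mm across and 34 mm tall, top 88 mm above the bench, on its axis 71 mm above the bench. Drawn back it stands at x = -19.5, y = +219 mm of the box; it moves with the bolt towards the box's middle.
- flange_mid (a point): Bystander, to be left alone: a steel flange ring, 52 mm across, 12 mm high, with a 24 mm hole. The point is its centre.
- tube_stub_mid (a point): Bystander, to be left alone: a steel tube stub standing upright, 26 mm across, 50 mm high. The point is its centre.
- nut_fitting_mid (a point): Bystander, to be left alone: a brass nut fitting, 28 mm across, 34 mm high. The point is its centre.
- pendant_mid (a point): Bystander, to be left alone: a black hand pendant lying flat, 160 x 70 x 30 mm. The point is its centre.
- spanner_mid (a point): Bystander, to be left alone: a steel spanner lying flat, 180 mm long, 20 mm high. The point is its centre.
- clamp_mid (a point): Bystander, to be left alone: a blue C-clamp lying flat, about 100 x 135 mm, 16 mm high. The point is its centre.

How it is judged:
By the outcome, as a careful person would: the job done as asked, in the order asked, and still so for the second after the job is handed in, with the robot touching nothing.
It also fails if it takes over 70 s, if anything falls off the work surface, if the arm or the gripper's body presses on something with over 40 N, if the wrist force passes 120 N, or if a joint passes its speed limit or range.

## Working session

There is one attempt and no reset: what is moved stays moved. The work goes in short steps, Python scripts to look and compute and a shell command to move; the robot and the scene stay as the last step left them, time stands still between calls to the robot, and variables do not carry over. Pictures are saved under pics/ and viewed, at most 10 in all, crops included, and the job is handed in when it is done.

```bash
mkdir -p pics
cat > h.py <<'E'
from station import telemetry, eyes, robot
import numpy as np, cv2
from scipy.spatial.transform import Rotation as Ro
def snap(n,f):
    d=eyes.get_image(n); cv2.imwrite('pics/'+f+'.png',d['pixels'][:,:,::-1]); np.savez('pics/'+f+'.npz',**d); return d
def ray(d,u,v):
    K=np.array(d['mtx']); p=np.array([(u-K[0,2])/K[0,0],(v-K[1,2])/K[1,1]]); k=float(d['k1']); q=p.copy()
    for _ in range(20): q=p/(1+k*(q@q))
    return np.array([q[0],q[1],1.])
def atz(d,u,v,z):
    R=np.array(d['R']);t=np.array(d['t']); c=-R.T@t; r=R.T@ray(d,u,v); return c+r*(z-c[2])/r[2]
def dep(d,u,v):
    R=np.array(d['R']);t=np.array(d['t']); return R.T@(ray(d,u,v)*d['range_z'][int(v),int(u)]-t)
def st():
    s=telemetry.read_state(); return s
def totool(dw):
    s=st(); w,x,y,z=s['orientation']; return Ro.from_quat([x,y,z,w]).inv().apply(dw)
E
python3 - <<'E'
from h import *
for n in('scene','side','wrist'):
    d=snap(n,n+'0'); R=np.array(d['R']);print(n,-R.T@d['t'],R[2])
s=st();print(s)
E
```

```text
scene [1.1503665  0.79900511 1.29383615] [-0.38785518 -0.51242377 -0.76615289]
side [ 0.44551228 -0.87728504  1.17916192] [ 0.06667746  0.61705701 -0.78408849]
wrist [0.12143449 0.51381483 0.37412964] [ 0.24909744 -0.09510609 -0.96379733]
{'t': 0.15, 'joint_positions': array([ 1.06395766e+00,  3.42557435e-01,  1.52476043e+00, -1.76680180e-05,
        1.27540490e+00, -1.46008904e-01]), 'qd': array([-0.00082817, -0.00253783, -0.00330746, -0.00125031,  0.00053201,
       -0.00179757]), 'effort': array([ 1.08070966e-03, -4.33903098e+01, -2.46147287e+01, -1.54324480e-04,
        5.66944247e-03, -6.62683220e-06]), 'ee_pos': array([0.18520916, 0.49096116, 0.24780129]), 'orientation': array([-1.73187163e-04,  1.79435171e-01,  9.83769638e-01, -5.37931791e-04]), 'force': array([-0.08157615,  0.23029325,  0.09382555]), 'ft_torque': array([0.00814191, 0.0031672 , 0.00774376]), 'finger_force': 0.0, 'finger_gap': 0.08536753711253112}
```

View pics/scene0.png

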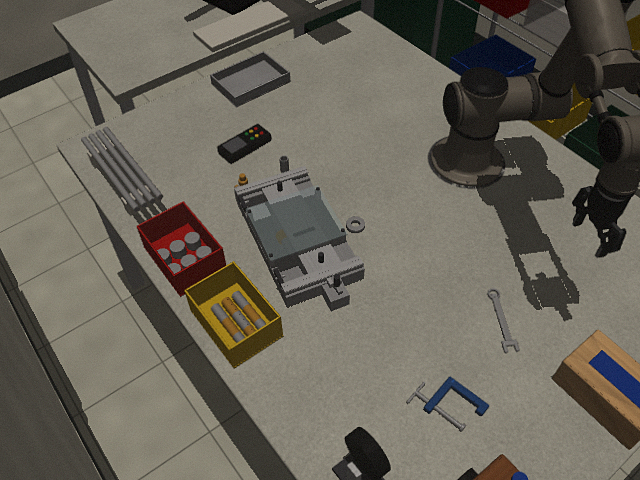

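View pics/side0.png

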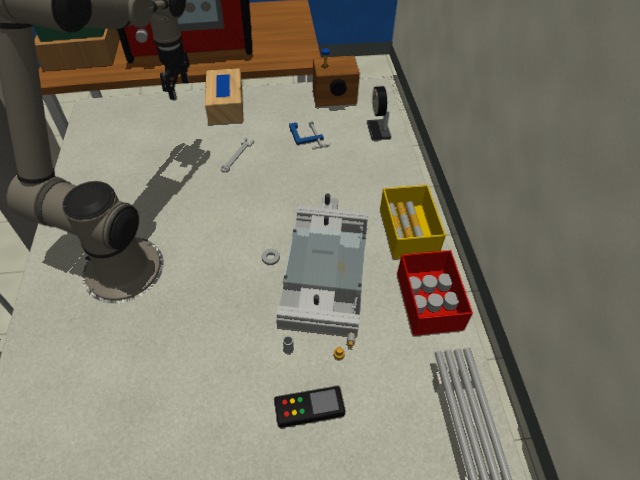

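Scene: the box is around (300,235), the left peg near (321,257), the right peg near (280,187) and the knob near (337,280). Side: pegs are near (326,221) and (317,299), with the knob near (327,199). I'll enlarge both to read these more closely.

Run:
```python
import cv2
a=cv2.imread('pics/scene0.png')[160:320,225:385]; b=cv2.imread('pics/side0.png')[185:345,250:390]
cv2.imwrite('pics/c1.png',cv2.resize(a,(600,600),interpolation=2)) # x3.75
cv2.imwrite('pics/c2.png',cv2.resize(b,(525,600),interpolation=2))
```

```text
(no output)
```

View pics/c1.png

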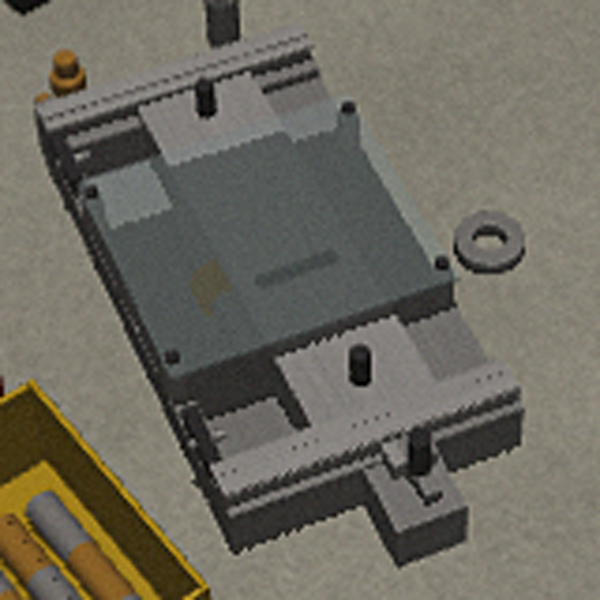

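View pics/c2.png

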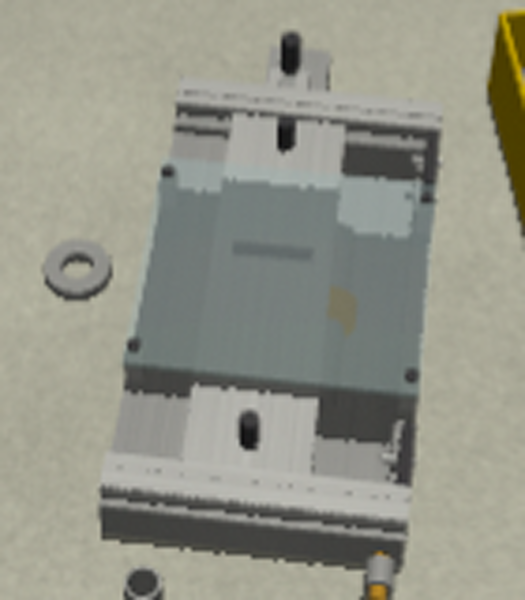

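Left crop: peg tops at (360,350) and (206,83), knob top at (420,433). Right crop: peg tops at (287,120) and (249,414), knob top at (291,38).

Run:
```python
from h import *
a=np.load('pics/scene0.npz');b=np.load('pics/side0.npz')
A={'L':(360,350),'R':(206,83),'K':(420,433),'g1':(92,190),'g2':(348,106),'g3':(442,262),'g4':(172,356)}
B={'L':(287,120),'R':(249,414),'K':(291,38),'g1':(411,375),'g2':(133,345),'g3':(168,172),'g4':(427,197)}
P={}
for k in A:
    z={'L':.083,'R':.083,'K':.088}.get(k,.074)
    p=atz(a,A[k][0]/3.75+225,A[k][1]/3.75+160,z);q=atz(b,B[k][0]/3.75+250,B[k][1]/3.75+185,z)
    P[k]=(p+q)/2;print(k,p.round(4),q.round(4))
for x,y in(('g2','g1'),('g3','g4'),('R','L'),('g1','g4'),('g2','g3')):
    d=P[y]-P[x];print(x,y,np.hypot(*d[:2]),np.degrees(np.arctan2(d[1],d[0])))
print(np.mean([P[k] for k in('g1','g2','g3','g4')],0))
```

```text
L [0.5965 0.0598 0.083 ] [0.5961 0.0561 0.083 ]
R [ 0.5364 -0.2017  0.083 ] [ 0.5362 -0.2028  0.083 ]
K [0.6091 0.139  0.088 ] [0.6097 0.1364 0.088 ]
g1 [ 0.6548 -0.1733  0.074 ] [ 0.6529 -0.1781  0.074 ]
g2 [ 0.4641 -0.1268  0.074 ] [ 0.4624 -0.1318  0.074 ]
g3 [0.5023 0.029  0.074 ] [0.5011 0.0221 0.074 ]
g4 [ 0.6935 -0.0181  0.074 ] [ 0.6917 -0.0231  0.074 ]
g2 g1 0.1962029965205091 -13.677320525345245
g3 g4 0.19636105562530579 -13.586525026063727
R L 0.26701769629809846 77.01559265488748
g1 g4 0.15984421919351363 75.98673677571179
g2 g3 0.15953220611534336 76.04275872236627
[ 0.57785647 -0.07501289  0.074     ]
```

```bash
cat >> h.py <<'E'
YAW=np.radians(-13.8); U=np.array([np.cos(YAW),np.sin(YAW),0]); V=np.array([-U[1],U[0],0]); O=np.array([.578,-.075,0])
def rep():
    s=st(); p=s['ee_pos']-O; f=s['force']; w,x,y,z=s['orientation']; X=Ro.from_quat([x,y,z,w]).as_matrix()
    print('t %.2f box x %.1f y %.1f z %.1f | F x %.1f y %.1f z %.1f | gap %.1f | tx.U %.4f tx.V %.4f tz %s'%(s['t'],*(1e3*np.array([p@U,p@V,p[2]])),f@U,f@V,f[2],1e3*s['finger_gap'],X[:,0]@U,X[:,0]@V,X[:2,2].round(4)))
if __name__=='__main__': rep()
E
python3 -m inch '[[[0,0,-2],[-50,-26,0],40],[[0,0,-4],[-100,-52,0],20],[[0,0,-5],[-150,-78,0],0],[[0,0,-6.9],[-200,-104,0],0],[[0,0,-6.9],[-252,-129,0],0]]' 40; python3 h.py; python3 -c "
from h import *
print(robot.tcp_to_tips)
for p in ([.5963,.058,0],[.5363,-.2022,0],[.6094,.1377,0]): p=np.array(p)-O; print(p@U,p@V)"
```

```text
t: 0.78
ee_pos: [0.3764, 0.2801, 0.2483]
orientation: [-0.0, 0.12, 0.993, 0.0]
force: [0.7, 1.5, 0.1]
finger_gap: 0.0002
finger_force: 0.0
t 0.78 box x -280.5 y 296.7 z 248.3 | F x 0.3 y 1.6 z 0.1 | gap 0.2 | tx.U -1.0000 tx.V -0.0011 tz [-0.      0.0002]
0.017
-0.01395319253560483 0.13352602150166965
-0.010154843668236305 -0.1334751255855325
-0.02024245003780149 0.21405021190474705
```

```bash
python3 -m inch '[[[0,0,0],[-48,-33,10],0],[[0,0,0],[-96,-65,25],0],[[0,0,0],[-144,-98,40],0],[[0,0,0],[-192,-130,60],0],[[0,0,0],[-238,-162,80],0]]' | tail -0; python3 -m inch '[[[0,0,0],[0,0,40],0],[[0,0,0],[0,0,70],0],[[0,0,0],[0,0,85],0],[[0,0,0],[0,0,85],0],[[0,0,0],[0,0,85],0]]'|tail -0
python3 - <<'E'
from h import *
rep(); snap('wrist','w1')
E
```

```text
t 2.02 box x -42.8 y 136.5 z 84.6 | F x -0.4 y -0.2 z 1.1 | gap 0.1 | tx.U -1.0000 tx.V -0.0008 tz [0.0023 0.0001]Exception ignored on flushing sys.stdout:
BrokenPipeError: [Errno 32] Broken pipe
Exception ignored on flushing sys.stdout:
BrokenPipeError: [Errno 32] Broken pipe
```

View pics/w1.png

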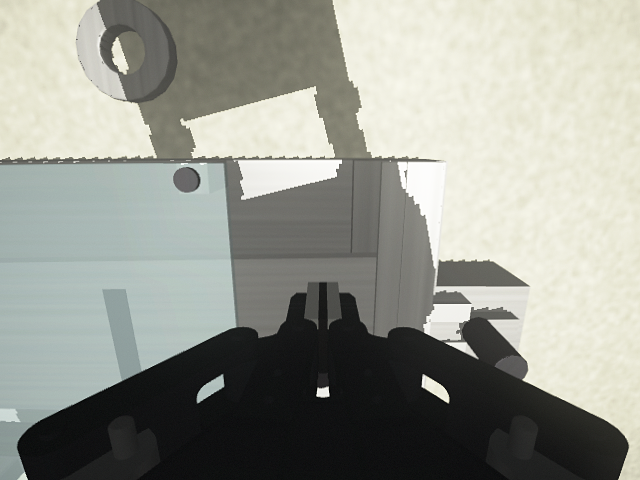

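The wrist view shows the fingers at (323,330) in the slot between the guard edge (230) and the lip (380), clear of both. The peg is hidden ahead of them, so I'll feel for it.

```bash
python3 -m inch '[[[0,0,0],[-3,1,0],0],[[0,0,0],[-6,1,0],0],[[0,0,0],[-9,1,0],0],[[0,0,0],[-12,1,0],0],[[0,0,0],[-15,1,0],0]]' >/dev/null; python3 h.py;  python3 -m inch '[[[0,0,0],[-1,0,0],0],[[0,0,0],[-2,0,0],0],[[0,0,0],[-3,0,0],0],[[0,0,0],[-4,0,0],0],[[0,0,0],[-4,0,0],0]]' >/dev/null; python3 h.py
```

```text
t 2.70 box x -29.4 y 137.1 z 83.2 | F x -4.0 y 0.5 z 2.9 | gap -0.1 | tx.U -1.0000 tx.V -0.0005 tz [-0.0024  0.0004]
t 3.33 box x -24.4 y 137.1 z 83.2 | F x -2.6 y 0.1 z 1.6 | gap -0.1 | tx.U -1.0000 tx.V -0.0004 tz [0.0003 0.0001]
```

```bash
python3 -m inch '[[[0,0,0],[12,0,0],0],[[0,0,0],[12,0,-35],0],[[0,0,0],[12,-50,-35],0],[[0,0,0],[12,-110,-35],0],[[0,0,0],[12,-170,-35],0]]' >/dev/null; python3 -m inch '[[[0,0,0],[0,-60,0],0],[[0,0,0],[0,-101,0],0],[[0,0,0],[0,-101,18],0],[[0,0,0],[0,-101,35],0],[[0,0,0],[0,-101,35],0]]' >/dev/null; python3 h.py; python3 -m inch '[[[0,0,0],[-4,0,0],0],[[0,0,0],[-7,0,0],0],[[0,0,0],[-10,0,0],0],[[0,0,0],[-13,0,0],0],[[0,0,0],[-15,0,0],0]]' >/dev/null; python3 h.py
```

```text
t 4.58 box x -37.4 y -133.8 z 82.4 | F x -0.1 y -0.3 z 0.7 | gap -0.0 | tx.U -1.0000 tx.V -0.0003 tz [-0.0016  0.0009]
t 5.20 box x -21.8 y -133.8 z 83.3 | F x -4.1 y 0.6 z 2.7 | gap -0.1 | tx.U -1.0000 tx.V -0.0006 tz [-0.001   0.0005]
```

```bash
python3 -m inch '[[[0,0,0],[-2,0,0],0],[[0,0,0],[-4,0,0],0],[[0,0,0],[-5,0,0],0],[[0,0,0],[8,0,0],0],[[0,0,0],[15,0,-35],0]]' >/dev/null; python3 h.py
python3 -m inch '[[[0,0,0],[0,60,0],0],[[0,0,0],[0,120,0],0],[[0,0,0],[0,180,0],0],[[0,0,0],[0,240,0],0],[[0,0,0],[0,270,0],0]]' >/dev/null
python3 -m inch '[[[0,0,0],[0,0,20],0],[[0,0,0],[0,0,35],0],[[0,0,0],[-4,0,35],0],[[0,0,0],[-7,0,35],0],[[0,0,0],[-10,0,35],0]]' >/dev/null; python3 h.py
python3 -m inch '[[[0,0,0],[-3,0,0],0],[[0,0,0],[-6,0,0],0],[[0,0,0],[-9,0,0],0],[[0,0,0],[-11,0,0],0],[[0,0,0],[-12,0,0],0]]' >/dev/null; python3 h.py
```

```text
t 5.83 box x -37.5 y -133.5 z 116.4 | F x -0.3 y -0.8 z 0.8 | gap -0.4 | tx.U -1.0000 tx.V -0.0003 tz [-0.0031  0.0022]
t 7.08 box x -25.6 y 135.8 z 84.0 | F x 0.0 y -0.1 z 0.8 | gap -0.3 | tx.U -1.0000 tx.V 0.0003 tz [0.0016 0.0001]
t 7.70 box x -14.6 y 136.2 z 83.3 | F x -4.9 y 1.0 z 4.2 | gap -0.2 | tx.U -1.0000 tx.V -0.0005 tz [-0.0002  0.0002]
```

```bash
python3 -m inch '[[[0,0,0],[-2,0,0],0],[[0,0,0],[-4,0,0],0],[[0,0,0],[-5,0,0],0],[[0,0,0],[6,0,0],0],[[0,0,0],[10,0,-35],0]]' >/dev/null
python3 -m inch '[[[0,0,0],[0,-60,0],0],[[0,0,0],[0,-120,0],0],[[0,0,0],[0,-180,0],0],[[0,0,0],[0,-240,0],0],[[0,0,0],[0,-270,0],0]]' >/dev/null
python3 -m inch '[[[0,0,0],[0,0,20],0],[[0,0,0],[0,0,35],0],[[0,0,0],[-3,0,35],0],[[0,0,0],[-6,0,35],0],[[0,0,0],[-9,0,35],0]]' >/dev/null; python3 h.py
python3 -m inch '[[[0,0,0],[-3,0,0],0],[[0,0,0],[-6,0,0],0],[[0,0,0],[-9,0,0],0],[[0,0,0],[-11,0,0],0],[[0,0,0],[-12,0,0],0]]' >/dev/null; python3 h.py
```

```text
t 9.57 box x -14.8 y -133.6 z 83.9 | F x -2.6 y -0.6 z 1.6 | gap 0.3 | tx.U -1.0000 tx.V -0.0013 tz [ 0.0011 -0.0006]
t 10.20 box x -3.4 y -133.9 z 83.3 | F x -4.5 y -0.3 z 4.3 | gap -0.2 | tx.U -1.0000 tx.V -0.0005 tz [-0.0001  0.0001]
```

```bash
python3 -m inch '[[[0,0,0],[10,0,0],0],[[0,0,0],[15,0,-35],0],[[0,0,0],[15,60,-35],0],[[0,0,0],[15,120,-35],0],[[0,0,0],[15,180,-35],0]]' >/dev/null
python3 -m inch '[[[0,0,0],[0,60,0],0],[[0,0,0],[0,90,0],0],[[0,0,0],[0,90,20],0],[[0,0,0],[0,90,35],0],[[0,0,0],[-4,90,35],0]]' >/dev/null; python3 h.py
python3 -m inch '[[[0,0,0],[-4,0,0],0],[[0,0,0],[-8,0,0],0],[[0,0,0],[-12,0,0],0],[[0,0,0],[-15,0,0],0],[[0,0,0],[-18,0,0],0]]' >/dev/null; python3 h.py
python3 -m inch '[[[0,0,0],[-1,0,0],0],[[0,0,0],[10,0,0],0],[[0,0,0],[15,0,-35],0],[[0,0,0],[15,-60,-35],0],[[0,0,0],[15,-120,-35],0]]' >/dev/null; python3 -c "
from h import *
rep(); snap('scene','s2'); snap('side','d2')
import numpy as np
for f in('s2','d2'):
    d=np.load('pics/'+f+'.npz');Z=d['range_z'];print(f)
    vv,uu=np.mgrid[150:330,220:400]
    P=np.array([dep(d,u,v) for v,u in zip(vv.ravel(),uu.ravel())])-O
    B=np.c_[P@U,P@V,P[:,2]]*1e3
    for s in(135,-135):
        m=(abs(B[:,1]-s)<14)&(B[:,2]>64)&(B[:,2]<90)&(abs(B[:,0]-10)<40)
        print(s,m.sum(),B[m].mean(0).round(1),B[m].min(0).round(),B[m].max(0).round())
"
```

```text
t 11.45 box x -15.4 y 135.5 z 82.0 | F x -0.3 y -0.2 z 0.8 | gap 0.2 | tx.U -1.0000 tx.V 0.0001 tz [-0.0027  0.0002]
t 12.07 box x 3.4 y 136.2 z 83.5 | F x -4.4 y 0.5 z 3.0 | gap -0.3 | tx.U -1.0000 tx.V -0.0006 tz [-0.0002  0.0002]
t 12.70 box x -11.4 y 15.4 z 118.8 | F x 0.6 y -1.2 z -0.4 | gap -0.1 | tx.U -1.0000 tx.V -0.0029 tz [ 0.0026 -0.0008]
s2
135 44 [ 24.9 139.4  78.1] [ 17. 130.  65.] [ 31. 146.  88.]
-135 38 [  17.4 -130.7   78.2] [  11. -142.   65.] [  25. -123.   88.]
d2
135 27 [ 21.9 131.8  77.2] [ 14. 126.  64.] [ 28. 142.  86.]
-135 41 [  14.8 -138.    77.6] [   7. -144.   65.] [  21. -128.   88.]
```

```bash
python3 -m inch '[[[0,0,0],[0,-60,0],0],[[0,0,0],[0,-120,0],0],[[0,0,0],[0,-149,0],0],[[0,0,0],[0,-149,20],0],[[0,0,0],[0,-149,35],0]]' >/dev/null; python3 h.py
python3 -m inch '[[[0,0,0],[-5,0,0],0],[[0,0,0],[-10,0,0],0],[[0,0,0],[-14,0,0],0],[[0,0,0],[-18,0,0],0],[[0,0,0],[-21,0,0],0]]' >/dev/null; python3 h.py
python3 -m inch '[[[0,0,0],[-1,0,0],0],[[0,0,0],[10,0,0],0],[[0,0,0],[14,0,-35],0],[[0,0,0],[14,60,-35],0],[[0,0,0],[14,120,-35],0]]' >/dev/null
python3 -m inch '[[[0,0,0],[0,60,0],0],[[0,0,0],[0,120,0],0],[[0,0,0],[0,150,0],0],[[0,0,0],[0,150,20],0],[[0,0,0],[0,150,35],0]]' >/dev/null; python3 h.py
```

```text
t 13.43 box x -11.6 y -132.7 z 82.5 | F x -0.4 y 0.7 z 0.6 | gap 0.2 | tx.U -1.0000 tx.V 0.0000 tz [0.0003 0.    ]
t 14.05 box x 9.6 y -132.8 z 83.5 | F x -4.5 y -0.2 z 2.5 | gap 0.4 | tx.U -1.0000 tx.V -0.0006 tz [-0.0002  0.0001]
t 15.30 box x -5.0 y 137.4 z 82.6 | F x -0.5 y 0.1 z -0.4 | gap 0.1 | tx.U -1.0000 tx.V -0.0012 tz [0.0003 0.0001]
```

```bash
python3 -m inch '[[[0,0,0],[-5,0,0],0],[[0,0,0],[-9,0,0],0],[[0,0,0],[-13,0,0],0],[[0,0,0],[-16,0,0],0],[[0,0,0],[-19,0,0],0]]' >/dev/null; python3 h.py
python3 -m inch '[[[0,0,0],[0,0,0],0],[[0,0,0],[8,0,0],0],[[0,0,0],[12,0,-35],0],[[0,0,0],[12,-60,-35],0],[[0,0,0],[12,-120,-35],0]]' >/dev/null
python3 -m inch '[[[0,0,0],[0,-60,0],0],[[0,0,0],[0,-120,0],0],[[0,0,0],[0,-150,0],0],[[0,0,0],[0,-150,20],0],[[0,0,0],[0,-150,35],0]]' >/dev/null; python3 h.py
python3 -m inch '[[[0,0,0],[-4,0,0],0],[[0,0,0],[-7,0,0],0],[[0,0,0],[-10,0,0],0],[[0,0,0],[-12,0,0],0],[[0,0,0],[-13,0,0],0]]' >/dev/null; python3 h.py
```

```text
t 15.93 box x 14.3 y 137.1 z 83.6 | F x -5.0 y 0.0 z 3.2 | gap -0.1 | tx.U -1.0000 tx.V -0.0005 tz [-0.0004  0.0002]
t 17.18 box x 2.3 y -133.2 z 82.5 | F x 0.2 y -0.1 z 0.2 | gap 0.2 | tx.U -1.0000 tx.V 0.0003 tz [ 0.0003 -0.0001]
t 17.80 box x 15.3 y -132.7 z 83.5 | F x -3.9 y -0.2 z 3.2 | gap 0.1 | tx.U -1.0000 tx.V -0.0007 tz [-0.0005  0.0002]
```

```bash
python3 -m inch '[[[0,0,0],[-0.5,0,0],0],[[0,0,0],[-1,0,0],0],[[0,0,0],[-1.4,0,0],0],[[0,0,0],[-1.7,0,0],0],[[0,0,0],[-2,0,0],0]]' >/dev/null; python3 h.py
```

```text
t 18.43 box x 17.6 y -132.9 z 83.3 | F x -3.8 y -0.1 z 3.4 | gap 0.1 | tx.U -1.0000 tx.V -0.0005 tz [0. 0.]
```

```bash
python3 -m inch '[[[0,0,0],[-0.3,0,0],0],[[0,0,0],[-0.6,0,0],0],[[0,0,0],[-0.8,0,0],0],[[0,0,0],[-1,0,0],0],[[0,0,0],[-1.2,0,0],0]]' >/dev/null; python3 h.py
```

```text
t 19.05 box x 18.8 y -132.9 z 83.3 | F x -4.6 y -0.7 z 4.2 | gap -0.3 | tx.U -1.0000 tx.V -0.0005 tz [0.     0.0001]
```

```bash
python3 -m inch '[[[0,0,0],[-0.3,0,0],0],[[0,0,0],[-0.6,0,0],0],[[0,0,0],[-0.9,0,0],0],[[0,0,0],[-1.2,0,0],0],[[0,0,0],[-1.4,0,0],0]]' >/dev/null; python3 h.py
```

```text
t 19.68 box x 20.2 y -132.8 z 83.3 | F x -4.8 y 0.1 z 4.0 | gap -0.0 | tx.U -1.0000 tx.V -0.0005 tz [-0.      0.0001]
```

```bash
python3 -m inch '[[[0,0,0],[-0.3,0,0],0],[[0,0,0],[-0.6,0,0],0],[[0,0,0],[-0.9,0,0],0],[[0,0,0],[-1.2,0,0],0],[[0,0,0],[-1.4,0,0],0]]' >/dev/null; python3 h.py
```

```text
t 20.30 box x 20.3 y -132.8 z 83.2 | F x -10.0 y -0.9 z 6.5 | gap 0.0 | tx.U -1.0000 tx.V -0.0007 tz [-0.0027  0.0009]
```

```bash
python3 -m inch '[[[0,0,0],[4,0,0],0],[[0,0,0],[12,0,0],0],[[0,0,0],[12,0,-35],0],[[0,0,0],[12,60,-35],0],[[0,0,0],[12,120,-35],0]]' >/dev/null
python3 -m inch '[[[0,0,0],[0,60,0],0],[[0,0,0],[0,120,0],0],[[0,0,0],[0,149,0],0],[[0,0,0],[0,149,20],0],[[0,0,0],[0,149,35],0]]' >/dev/null; python3 h.py
python3 -m inch '[[[0,0,0],[-2,0,0],0],[[0,0,0],[-3,0,0],0],[[0,0,0],[-4,0,0],0],[[0,0,0],[-5,0,0],0],[[0,0,0],[-6,0,0],0]]' >/dev/null; python3 h.py
```

```text
t 21.55 box x 9.1 y 136.6 z 82.4 | F x -0.2 y -0.1 z -0.8 | gap -0.1 | tx.U -1.0000 tx.V -0.0015 tz [0.0002 0.0002]
t 22.18 box x 15.6 y 136.1 z 83.6 | F x -1.1 y -0.5 z 0.9 | gap 0.3 | tx.U -1.0000 tx.V -0.0003 tz [0.0005 0.0001]
```

```bash
python3 -m inch '[[[0,0,0],[-0.4,0,0],0],[[0,0,0],[-0.8,0,0],0],[[0,0,0],[-1.2,0,0],0],[[0,0,0],[-1.5,0,0],0],[[0,0,0],[-1.8,0,0],0]]' >/dev/null; python3 h.py
```

```text
t 22.80 box x 17.0 y 136.3 z 83.3 | F x -5.0 y -0.2 z 3.1 | gap 0.0 | tx.U -1.0000 tx.V -0.0006 tz [-0.0003  0.0002]
```

```bash
python3 -m inch '[[[0,0,0],[-0.4,0,0],0],[[0,0,0],[-0.8,0,0],0],[[0,0,0],[-1.2,0,0],0],[[0,0,0],[-1.5,0,0],0],[[0,0,0],[-1.8,0,0],0]]' >/dev/null; python3 h.py
```

```text
t 23.43 box x 19.0 y 136.2 z 83.3 | F x -4.4 y 1.1 z 2.7 | gap 0.0 | tx.U -1.0000 tx.V -0.0005 tz [0.0001 0.0002]
```

```bash
python3 -m inch '[[[0,0,0],[-0.4,0,0],0],[[0,0,0],[-0.8,0,0],0],[[0,0,0],[-1.2,0,0],0],[[0,0,0],[-1.5,0,0],0],[[0,0,0],[-1.8,0,0],0]]' >/dev/null; python3 h.py
```

```text
t 24.05 box x 20.8 y 136.1 z 83.3 | F x -4.4 y 0.8 z 2.6 | gap 0.1 | tx.U -1.0000 tx.V -0.0005 tz [0.     0.0001]
```

```bash
python3 -m inch '[[[0,0,0],[-0.4,0,0],0],[[0,0,0],[-0.8,0,0],0],[[0,0,0],[-1.2,0,0],0],[[0,0,0],[-1.5,0,0],0],[[0,0,0],[-1.8,0,0],0]]' >/dev/null; python3 h.py
```

```text
t 24.68 box x 22.1 y 136.1 z 83.3 | F x -6.2 y 0.8 z 4.6 | gap 0.5 | tx.U -1.0000 tx.V -0.0005 tz [-0.0012  0.0002]
```

```bash
python3 -m inch '[[[0,0,0],[-0.4,0,0],0],[[0,0,0],[-0.8,0,0],0],[[0,0,0],[-1.0,0,0],0],[[0,0,0],[-1.2,0,0],0],[[0,0,0],[-1.4,0,0],0]]' >/dev/null; python3 h.py
```

```text
t 25.30 box x 22.3 y 136.1 z 83.2 | F x -11.2 y 0.4 z 6.9 | gap 0.0 | tx.U -1.0000 tx.V -0.0007 tz [-0.0041  0.0005]
```

```bash
python3 -m inch '[[[0,0,0],[4,0,0],0],[[0,0,0],[12,0,0],0],[[0,0,0],[12,0,-35],0],[[0,0,0],[12,-60,-35],0],[[0,0,0],[12,-120,-35],0]]' >/dev/null
python3 -m inch '[[[0,0,0],[0,-60,0],0],[[0,0,0],[0,-120,0],0],[[0,0,0],[0,-149,0],0],[[0,0,0],[0,-149,20],0],[[0,0,0],[0,-149,35],0]]' >/dev/null; python3 h.py
python3 -m inch '[[[0,0,0],[-3,0,0],0],[[0,0,0],[-5,0,0],0],[[0,0,0],[-6,0,0],0],[[0,0,0],[-7,0,0],0],[[0,0,0],[-8,0,0],0]]' >/dev/null; python3 h.py
```

```text
t 26.55 box x 12.0 y -133.4 z 82.6 | F x -0.6 y 0.5 z 0.4 | gap -0.4 | tx.U -1.0000 tx.V 0.0005 tz [ 0.0004 -0.0002]
t 27.18 box x 20.1 y -132.8 z 83.5 | F x -3.4 y 0.6 z 2.7 | gap 0.3 | tx.U -1.0000 tx.V -0.0007 tz [-0.0001  0.    ]
```

```bash
python3 -m inch '[[[0,0,0],[-0.5,0,0],0],[[0,0,0],[-1,0,0],0],[[0,0,0],[-1.5,0,0],0],[[0,0,0],[-1.8,0,0],0],[[0,0,0],[-2,0,0],0]]' >/dev/null; python3 h.py
```

```text
t 27.80 box x 20.3 y -132.8 z 83.3 | F x -9.1 y -0.5 z 7.7 | gap 0.1 | tx.U -1.0000 tx.V -0.0006 tz [-0.004   0.0014]
```

```bash
python3 -m inch '[[[0,0,0],[-0.4,0,-0.2],0],[[0,0,0],[-0.8,0,-0.4],0],[[0,0,0],[-1.1,0,-0.6],0],[[0,0,0],[-1.3,0,-0.8],0],[[0,0,0],[-1.5,0,-1],0]]' >/dev/null; python3 h.py
```

```text
t 28.43 box x 20.5 y -132.8 z 83.4 | F x -12.2 y -1.1 z 3.3 | gap 0.3 | tx.U -1.0000 tx.V -0.0006 tz [-0.0073  0.0026]
```

```bash
python3 -m inch '[[[0,0,0],[-0.5,0,0],0],[[0,0,0],[-1.0,0,0],0],[[0,0,0],[-1.4,0,0],0],[[0,0,0],[-1.5,0,0],0],[[0,0,0],[-1.5,0,0],0]]' >/dev/null; python3 h.py
```

```text
t 29.05 box x 20.6 y -132.8 z 83.4 | F x -16.6 y -1.1 z 7.2 | gap -0.1 | tx.U -0.9999 tx.V -0.0008 tz [-0.0104  0.0036]
```

```bash
python3 -m inch '[[[0,0,0],[-0.3,0,-0.3],0],[[0,0,0],[-0.3,0,-0.3],0],[[0,0,0],[-0.3,0,-0.3],0],[[0,0,0],[-0.3,0,-0.3],0],[[0,0,0],[-0.3,0,-0.3],0]]' >/dev/null; python3 h.py
```

```text
t 29.68 box x 20.7 y -132.8 z 83.4 | F x -17.3 y -1.8 z 6.7 | gap 0.3 | tx.U -0.9999 tx.V -0.0007 tz [-0.011   0.0038]
```

```bash
python3 -m inch '[[[0,0,0],[0,0,0],0],[[0,0,0],[0,0,0],0],[[0,0,0],[0,0,0],0],[[0,0,0],[0,0,0],0],[[0,0,0],[0,0,0],0]]' >/dev/null; python3 h.py
```

```text
t 30.30 box x 20.7 y -132.8 z 83.4 | F x -17.1 y -1.3 z 5.9 | gap -0.0 | tx.U -0.9999 tx.V -0.0007 tz [-0.0111  0.0038]
```

```bash
python3 -m inch '[[[0,0,0],[6,0,0],0],[[0,0,0],[12,0,0],0],[[0,0,0],[12,0,-35],0],[[0,0,0],[12,60,-35],0],[[0,0,0],[12,120,-35],0]]' >/dev/null
python3 -m inch '[[[0,0,0],[0,60,0],0],[[0,0,0],[0,120,0],0],[[0,0,0],[0,149,0],0],[[0,0,0],[0,149,20],0],[[0,0,0],[0,149,35],0]]' >/dev/null; python3 h.py
python3 -m inch '[[[0,0,0],[-3,0,0],0],[[0,0,0],[-5,0,0],0],[[0,0,0],[-6,0,0],0],[[0,0,0],[-7,0,0],0],[[0,0,0],[-8,0,0],0]]' >/dev/null; python3 h.py
```

```text
t 31.55 box x 13.2 y 136.7 z 83.9 | F x 0.4 y 0.1 z -0.0 | gap 0.3 | tx.U -1.0000 tx.V -0.0014 tz [0.0005 0.0001]
t 32.17 box x 21.5 y 136.1 z 84.9 | F x 1.0 y -0.7 z -0.3 | gap -0.3 | tx.U -1.0000 tx.V -0.0004 tz [0.0005 0.0001]
```

```bash
python3 -m inch '[[[0,0,0],[-0.8,0,0],0],[[0,0,0],[-1.6,0,-0.3],0],[[0,0,0],[-2.4,0,-0.6],0],[[0,0,0],[-3.0,0,-0.8],0],[[0,0,0],[-3.5,0,-1],0]]' >/dev/null; python3 h.py
```

```text
t 32.80 box x 22.3 y 136.1 z 84.8 | F x -9.5 y -0.3 z 2.5 | gap -0.1 | tx.U -1.0000 tx.V -0.0008 tz [-0.0061  0.0008]
```

```bash
python3 -m inch '[[[0,0,0],[-0.5,0,0],0],[[0,0,0],[-1,0,0],0],[[0,0,0],[-1.5,0,0],0],[[0,0,0],[-1.8,0,-0.2],0],[[0,0,0],[-2,0,-0.3],0]]' >/dev/null; python3 h.py
```

```text
t 33.42 box x 22.5 y 136.2 z 84.8 | F x -15.2 y -0.6 z 4.6 | gap -0.3 | tx.U -0.9999 tx.V -0.0010 tz [-0.0104  0.0013]
```

```bash
python3 -m inch '[[[0,0,0],[-0.4,0,0],0],[[0,0,0],[-0.7,0,0],0],[[0,0,0],[-0.7,0,0],0],[[0,0,0],[-0.7,0,0],0],[[0,0,0],[-0.7,0,0],0]]' >/dev/null; python3 h.py
```

```text
t 34.05 box x 22.6 y 136.2 z 84.8 | F x -17.3 y -0.6 z 7.7 | gap -0.3 | tx.U -0.9999 tx.V -0.0011 tz [-0.0117  0.0015]
```

```bash
python3 -m inch '[[[0,0,0],[0,0,0],0],[[0,0,0],[0,0,0],0],[[0,0,0],[0,0,0],0],[[0,0,0],[0,0,0],0],[[0,0,0],[0,0,0],0]]' >/dev/null; python3 h.py
```

```text
t 34.67 box x 22.6 y 136.2 z 84.8 | F x -16.1 y -0.6 z 7.1 | gap 0.1 | tx.U -0.9999 tx.V -0.0011 tz [-0.0117  0.0015]
```

```bash
python3 -m inch '[[[0,0,0],[6,0,0],0],[[0,0,0],[12,0,-10],0],[[0,0,0],[14,0,-45],0],[[0,0,0],[30,55,-45],0],[[0,0,0],[48,112,-45],0]]' >/dev/null; python3 -c "
from h import *
rep(); snap('scene','s3'); snap('side','d3')
for f in('s3','d3'):
    d=np.load('pics/'+f+'.npz')
    vv,uu=np.mgrid[150:330,220:400]
    P=np.array([dep(d,u,v) for v,u in zip(vv.ravel(),uu.ravel())])-O
    B=np.c_[P@U,P@V,P[:,2]]*1e3
    for s,c in((135,40),(-135,40),(216,-20)):
        m=(abs(B[:,1]-s)<14)&(B[:,2]>64)&(B[:,2]<90)&(abs(B[:,0]-c)<30)
        print(s,m.sum(),B[m].mean(0).round(1),B[m].min(0).round(),B[m].max(0).round())
"
```

```text
t 35.30 box x -19.5 y 248.9 z 132.8 | F x 0.2 y 0.9 z -1.1 | gap 0.1 | tx.U -1.0000 tx.V 0.0020 tz [0.0041 0.0006]
135 50 [ 42.  138.6  78. ] [ 34. 129.  64.] [ 48. 146.  89.]
-135 40 [  40.3 -129.9   77.8] [  34. -137.   65.] [  46. -122.   89.]
216 38 [-15.3 221.2  78.6] [-23. 210.  65.] [-10. 228.  90.]
135 30 [ 38.6 132.2  77. ] [ 32. 124.  65.] [ 45. 139.  85.]
-135 43 [  36.6 -137.4   77.4] [  30. -143.   64.] [  44. -129.   86.]
216 37 [-21.  212.4  79.2] [-28. 207.  64.] [-15. 225.  90.]
```

```bash
python3 -m inch '[[[0,0,0],[0,4,0],0],[[0,0,0],[0,4,20],0],[[0,0,0],[0,4,35],0],[[0,0,0],[0,4,48],0],[[0,0,0],[0,4,48],0]]' >/dev/null; python3 h.py; python3 -m inch '[[[0,0,0],[0,-3,0],0],[[0,0,0],[0,-6,0],0],[[0,0,0],[0,-9,0],0],[[0,0,0],[0,-12,0],0],[[0,0,0],[0,-15,0],0]]' >/dev/null; python3 h.py
```

```text
t 36.02 box x -20.9 y 251.3 z 81.7 | F x 0.4 y 0.2 z 0.6 | gap -0.1 | tx.U -1.0000 tx.V 0.0003 tz [-0.0023 -0.0003]
t 36.65 box x -20.5 y 237.2 z 83.1 | F x -0.2 y 3.0 z 1.1 | gap 0.0 | tx.U -1.0000 tx.V -0.0004 tz [0.0006 0.0006]
```

```bash
python3 -m inch '[[[0,0,0],[0,-2,0],0],[[0,0,0],[0,-4,0],0],[[0,0,0],[0,-6,0],0],[[0,0,0],[0,-8,0],0],[[0,0,0],[0,-10,0],0]]' >/dev/null; python3 h.py
```

```text
t 37.27 box x -20.5 y 227.1 z 83.0 | F x 0.5 y 2.8 z 1.4 | gap 0.1 | tx.U -1.0000 tx.V -0.0005 tz [0.0002 0.0001]
```

```bash
python3 -m inch '[[[0,0,0],[0,-3,0],0],[[0,0,0],[0,-6,0],0],[[0,0,0],[0,-9,0],0],[[0,0,0],[0,-12,0],0],[[0,0,0],[0,-14,0],0]]' >/dev/null; python3 h.py
```

```text
t 37.90 box x -20.5 y 212.9 z 82.9 | F x 0.3 y 1.6 z 2.6 | gap 0.3 | tx.U -1.0000 tx.V -0.0004 tz [0.0001 0.    ]
```

```bash
python3 -m inch '[[[0,0,0],[0,-0.8,0],0],[[0,0,0],[0,-1.6,0],0],[[0,0,0],[0,-2.4,0],0],[[0,0,0],[0,-3,0],0],[[0,0,0],[0,-3.5,0],0]]' >/dev/null; python3 h.py
```

```text
t 38.52 box x -20.5 y 209.6 z 82.9 | F x -0.1 y 2.3 z 2.9 | gap 0.1 | tx.U -1.0000 tx.V -0.0006 tz [0.0001 0.    ]
```

```bash
python3 -m inch '[[[0,0,0],[0,-0.5,0],0],[[0,0,0],[0,-1,0],0],[[0,0,0],[0,-1.5,0],0],[[0,0,0],[0,-2,0],0],[[0,0,0],[0,-2,0],0]]' >/dev/null; python3 h.py
```

```text
t 39.15 box x -20.5 y 207.9 z 83.0 | F x -0.0 y 4.1 z 1.5 | gap 0.3 | tx.U -1.0000 tx.V -0.0005 tz [0.0004 0.0005]
```

```bash
python3 -m inch '[[[0,0,0],[0,-0.4,0],0],[[0,0,0],[0,-0.8,0],0],[[0,0,0],[0,-1.2,0],0],[[0,0,0],[0,-1.5,0],0],[[0,0,0],[0,-1.5,0],0]]' >/dev/null; python3 h.py
```

```text
t 39.77 box x -20.5 y 207.7 z 83.1 | F x 1.0 y 10.0 z 0.9 | gap 0.0 | tx.U -1.0000 tx.V -0.0007 tz [0.0014 0.0022]
```

```bash
python3 -m inch '[[[0,0,0],[0,-0.5,0],0],[[0,0,0],[0,4,0],0],[[0,0,0],[0,20,0],0],[[0,0,0],[0,30,-50],0],[[0,0,0],[0,60,-100],0]]' >/dev/null; python3 -m inch '[[[0,0,0],[40,40,-30],0],[[0,0,0],[80,80,-50],0],[[0,0,0],[100,100,-50],0],[[0,0,0],[100,100,-50],0],[[0,0,0],[100,100,-50],0]]' >/dev/null;  python3 -c "
from h import *
rep(); snap('scene','s4'); snap('side','d4')
for f in('s4','d4'):
    d=np.load('pics/'+f+'.npz')
    vv,uu=np.mgrid[150:330,220:400]
    P=np.array([dep(d,u,v) for v,u in zip(vv.ravel(),uu.ravel())])-O
    B=np.c_[P@U,P@V,P[:,2]]*1e3
    for s,c in((135,40),(-135,40),(185,-20)):
        m=(abs(B[:,1]-s)<14)&(B[:,2]>64)&(B[:,2]<90)&(abs(B[:,0]-c)<30)
        print(s,m.sum(),B[m].mean(0).round(1))
a=cv2.imread('pics/s4.png')[160:320,225:385];cv2.imwrite('pics/c4.png',cv2.resize(a,(600,600),interpolation=2))
"
```

```text
t 41.02 box x -120.3 y 365.6 z 232.4 | F x 0.2 y 0.0 z 0.1 | gap 0.1 | tx.U -1.0000 tx.V -0.0004 tz [-0.0006 -0.001 ]
135 51 [ 41.8 138.7  77.6]
-135 40 [  40.6 -130.4   77.5]
185 66 [-16.3 189.1  76.9]
135 31 [ 38.8 132.2  77.1]
-135 42 [  36.8 -137.3   78. ]
185 43 [-20.7 181.9  77.4]
```

View pics/c4.png

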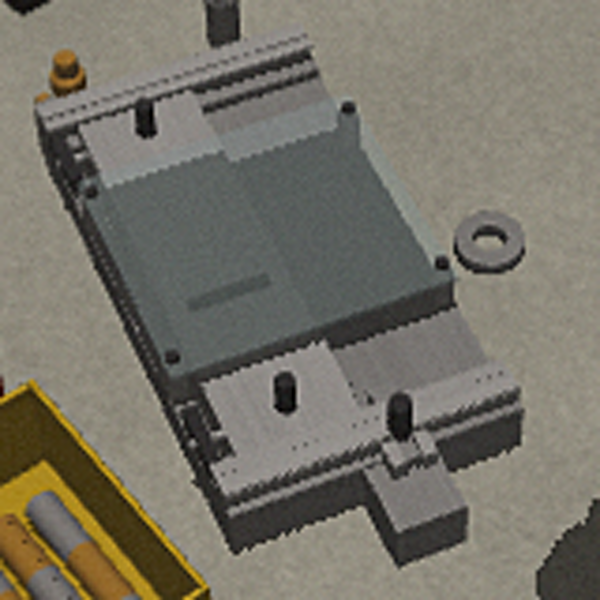

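The crop shows the shutter against both screws, with pegs at (285,390) and (146,118). The knob is moved in at (400,415) with its bar behind the plate, and the bystanders in this crop are undisturbed.

```bash
python3 -c "
from station import close_job
print(close_job())"
```

```text
the job is handed in; nothing more can be done
None
```

The shutter is shut against both stop screws, each end pressed at about 16–17 N for over half a second, right first and then left. The bolt is shot to its hard stop, and I handed the job in at about 41 s; the hand-in returned no verdict.

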